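# Level the card stand and hold the spring clip open over the card

### The arm

A 7-joint arm with a two-finger parallel gripper is mounted at the origin on the work surface. World frame = base frame: x ahead of the robot, y to its left, z up, the work surface at z = 0. Lengths are in m, angles in rad, forces in N, time in s.
With the tool pointing down it reaches from about 0.425 to 0.925 m from the base axis. Payload 6.8 kg.
Tool frame: the origin (TCP) lies at the very end of the fingers, on their centre line; the grasp point (between the pads) lies 19 mm behind it; y points along the fingers, x is the direction in which the jaws open and shut, and the axes are right-handed (so a half turn about y gives the same grasp; the last joint's range is limited). The gripper opens to 85 mm and grips with 20 to 120 N. Pads are 22 mm wide; open, the fingers measure 114 mm over their backs; the gripper's body (76 mm by 85 mm) begins 54 mm behind the grasp point. The pads swing forward as they close: fully open they stand 13 mm farther back than shut.
Start: joints at [1.007, 0.477, 0.022, 1.555, -0.011, 1.109, -0.083], TCP at [0.297, -0.606, 0.231] pointing down, gripper open.
Joint ranges: [-2.96, 2.96], [-0.34, 2.1], [-1.41, 1.46], [0.24, 2.44], [-1.37, 4.51], [0.17, 1.92], [-2.96, 2.96]. Speed limits (rad/s): [2.39, 2.39, 3.14, 3.14, 3.14, 3.14, 3.14].

### API

Orientations are given as a unit quaternion [w, x, y, z].
In Python, from station import bot, optics gives the robot as it stands. The module is installed in compiled form; this text tells all that it offers.
- The arm moves only by the shell command python3 -m handwheel 'ROWS' [FORCE]. ROWS is text: rows parted by semicolons, each of 5 numbers parted by spaces: the opening, from -1 (shut) to 1 (fully open), then the shift along the tool's x, y, z in m, then the turn about the tool's y in degrees. A call has exactly 10 rows; each row shifts and turns the commanded pose from where the row before left it, along the tool's axes as they then stand; what a row does not reach is not made up. A row lasts 1/12 s, in which the tool goes at most 41.7 mm and 7.16 degrees, less where a joint would pass 70% of its speed; a pose out of reach is approached as far as the arm can. A call with a gripper value outside its range is refused whole. The fingers move at their own pace and stop on an object; FORCE is the grip in N (left out, the last holds). Time passes only in rows, so rows that do not move let the fingers close, or fill a call up. It gives the time, the measured TCP pose, the force and the opening at its end, in the units of the state.
- bot.get_obs(): the state, without advancing time (a new reading comes with each control period).
- optics.read_camera(name): name is "scene" or "top"; returns a dict with "frame" (480x640x3 uint8, red, green, blue), "depth" (480x640 float32, m along the optical axis (not along the pixel's ray), 0 where there is no reading), "mtx" (3x3 intrinsics, pixels), "k1" (the pictures are not rectified: a ray, as slopes to the right and down, at radius r is drawn at 1 + k1 r^2 times it, then the intrinsics apply), "rvec" (rotation vector, rad) and "tvec" (3), from world to camera coordinates, as OpenCV has them. Camera axes: x right, y down, z forward; pixel columns grow to the right and rows downward; lengths in m; the calibration is good to about 2 mm. A picture is of the moment at which its call begins.
- bot.hand_in(): hands the job in, once; it reports no verdict.
The state is a dict: "t": time; "q": joint angles; "joint_vel": joint speeds; "joint_torque": joint torques, N m; "eef_pos": TCP position; "tool_rot": TCP orientation; "contact_force": force on the tool from outside, world axes, zero at the start; "torque": the same for the moment, N m; "gripper_width": opening from 0.0 (shut) to 1.0 (fully open).
Only numpy, scipy, OpenCV 4.12 (cv2) and the standard library are available. Lean on these libraries where they do the work, as an engineer would, in place of code of your own. Each camera call takes 0.05 s, during which the arm holds its last target. There are 200 camera calls.

### The job

Turn the knob of the tilting card stand until its platform sits level. Then squeeze the spring clip open, lift it off the fin of its parking block and hold it gaping wide astride the middle of the card's top edge, one jaw reaching well down on each side, with the clip touching neither card nor stand, so that a colleague can slip a label in. Finish while still holding the clip there, squeezed open, do not knock it against the card on the way, and leave the jar, tape roll, screwdriver and basket where they are.

Things in the scene. Friction and masses are not known exactly. Their poses are not given: they have to be found in the camera images.
- stand: Aluminium card stand fixed to the bench, base 110 (x) x 250 (y) x 14 mm. Origin: centre of the underside; z up. A 50 mm square pillar (top 40 mm up) 88 mm towards -y carries the knob; two posts (48 mm high) 100 mm towards +y carry the hinge, 42 mm up, of the grey platform plate, 76 x 148 x 8 mm.
- platform (a joint): Tilt of the platform, rad, about an axis along the stand's x at its +y end. 0 = level; negative = the knob end hangs low. It starts low, by about 4 to 8 degrees. It is moved only by the knob: 0.06 rad of tilt per rad of knob, level when the knob reads 0, and stays where it is left.
- knob (a joint): Angle of the black knob on the pillar, rad, from -3 to 3, growing clockwise seen from above; turning clockwise raises the knob end of the platform. 0 = platform level, where the grip bar lies along the stand's x; it starts between -2.4 and -1.1; about 0.06 N m of friction, stays where it is left.
- knob_grip (a point): Point on the knob's vertical axis where it is gripped, 77 mm over the bench, 7 mm below the top of the grip bar. The bar is 42 mm long along this frame's x (which turns with the knob), 14 mm thick along its y, and stands 30 mm high on a disc of 44 mm diameter.
- card_top (a point): Middle of the top edge of the stiff brown card, 2.5 mm thick (this frame's x), 80 mm wide (y), 64 mm high (z), clamped upright on the platform and tilting with it. Level, it is upright and its edge is 112 mm over the bench and 25 mm towards +y from the stand's origin.
- card_foot (a point): Middle of the card's lower edge, on the platform's top, 64 mm below card_top; same axes. Steel clamp strips cover the lowest 18 mm of both faces, 90 mm long, 11 mm out from the card's mid-plane.
- park: Black parking block fixed to the bench, 80 (x) x 70 (y) x 30 mm, with a steel fin along its x standing in the middle of its top: 64 mm long, 4 mm thick, 26 mm high (fin top 56 mm over the bench). Origin: centre of the underside. The clip starts clamped on the fin, gripping the fin's upper 18 mm, its jaw ends 8 mm clear above the block.
- clip: Grey spring clip like a large clothes peg, 50 g, 24 mm wide along its x, upright, jaws down, two finger tails up. Origin: on the hinge pin (along x), mid-plane, 68 mm over the bench at the start; y: the direction in which the tails are squeezed; z: towards the tails. Jaws reach 30 mm below the pin; between them it is open up to 6.5 mm below the pin.
- tail_a (a point): Centre of the flat wing (5 mm thick, 24 mm along the clip's x, 18 mm high) that ends the +y tail, where a finger presses: 31 mm above the pin, 20 mm from the mid-plane when closed, leaning outward 0.28 rad: 50 mm over both wings at their top edges, 39 mm above the pin. Fully squeezed, the wings are parallel, 26 mm over both, centres 35 mm above the pin.
- tail_b (a point): The same on the -y tail.
- lever_a (a joint): Opening angle of the lever on the clip's +y side, rad (the other lever moves equally by itself). 0 = closed on the 4 mm fin, 0.28 = fully open at its stop, where the jaws gape about 20 mm; -0.07 when shut on nothing. Spring: squeezing takes about 3 N at the tails when closed and 9 N fully open; up to 25 N does no harm.
- jaw_a (a point): Inner lower end of the +y jaw, 30 mm below the pin and 2 mm from the mid-plane when closed on the fin.
- jaw_b (a point): Inner lower end of the -y jaw, likewise.
- jar: White closed jar, 52 mm diameter, 50 mm high, loose bystander. Origin: centre of the underside.
- tape: Cardboard-coloured tape roll lying flat, 84 mm diameter, 24 mm high, loose bystander. Origin: centre of the underside.
- driver: Black-handled screwdriver, 170 mm long, lying, loose bystander. Origin: its middle, on the bench.
- basket: Light blue plastic basket 150 x 240 x 80 mm with sample cards, fixed bystander. Origin: centre of the underside.

How it is judged:
On the way, in this order (a step that is already met when the one before it is completed fails the run):
1. the platform sits level (within 0.025 rad), the clip still parked (value of joint platform between -0.025 and 0.025 rad and z of clip in the frame of park below 0.075 m), for 0.3 s.
2. the clip is squeezed open and lifted clear off its fin, platform still level (value of joint platform between -0.025 and 0.025 rad and value of joint lever_a above 0.17 rad and z of clip in the frame of park above 0.09 m), for 0.2 s.
At the end, for the whole second after the job is handed in: For the last second: platform level within 0.025 rad; fingers squeeze the clip (over 3 N), levers past 0.17 rad; a jaw each side of the card, 3 mm off its mid-plane, 5 mm below its edge; pin within 20 mm of mid-card, 100 mm up; clip still, under 0.2 N on card, stand or block (value of joint platform between -0.025 and 0.025 rad and value of joint lever_a above 0.17 rad and ((x of jaw_a in the frame of card_top above 0.003 m and x of jaw_b in the frame of card_top below -0.003 m) or (x of jaw_b in the frame of card_top above 0.003 m and x of jaw_a in the frame of card_top below -0.003 m)) and y of clip in the frame of card_top between -0.02 and 0.02 m and z of each of jaw_a, jaw_b in the frame of card_top below -0.005 m and contact force between clip and stand below 0.2 N and contact force between clip and park below 0.2 N and contact force between the fingers and clip above 3 N and linear speed of clip below 0.02 m/s and height (world z) of clip above 0.1 m); the arm keeps its last pose, push and grip.
It fails at once if the clip knocks against the card or the rest of the stand (over 5 N) (contact force between clip and stand above 5 N).
It fails at once if the jar is disturbed (moved over 20 mm) (distance of jar from where it was at the start of the episode above 0.02 m).
It fails at once if the tape roll is disturbed (moved over 20 mm) (distance of tape from where it was at the start of the episode above 0.02 m).
It fails at once if the screwdriver is disturbed (moved over 20 mm) (distance of driver from where it was at the start of the episode above 0.02 m).
It fails at once if the basket is pushed (over 10 N) (contact force between basket and the arm above 10 N).
It also fails if it takes over 67 s, if anything falls off the work surface, if the arm or the gripper's body presses on something with over 40 N, if the wrist force passes 120 N, or if a joint passes its speed limit or range.

## Working session

There is one attempt and no reset: what is moved stays moved. The work goes in short steps, Python scripts to look and compute and a shell command to move; the robot and the scene stay as the last step left them, time stands still between calls to the robot, and variables do not carry over. Pictures are saved under pics/ and viewed, about 8 in all and at most 12, crops included, and the job is handed in when it is done.

```bash
mkdir -p pics
cat > h.py <<'E'
import numpy as np, cv2
from station import bot, optics
def cam(n):
    d=optics.read_camera(n); d['R']=cv2.Rodrigues(np.array(d['rvec'],float))[0]; d['t']=np.array(d['tvec'],float).ravel(); return d
def slopes(d,uv):
    K=np.array(d['mtx'],float); uv=np.asarray(uv,float).reshape(-1,1,2)
    return cv2.undistortPoints(uv,K,np.array([d['k1'],0,0,0,0.]))[:,0]
def pts(d,uv):  # by depth
    uv=np.asarray(uv).reshape(-1,2); s=slopes(d,uv); z=d['depth'][uv[:,1].astype(int),uv[:,0].astype(int)]
    return (np.c_[s*z[:,None],z]-d['t'])@d['R']
def plane(d,uv,h):
    s=slopes(d,uv); r=np.c_[s,np.ones(len(s))]@d['R']; c=-d['R'].T@d['t']
    return c+r*((h-c[2])/r[:,2])[:,None]
def proj(d,p):
    return cv2.projectPoints(np.asarray(p,float).reshape(-1,1,3),np.array(d['rvec'],float),d['t'],np.array(d['mtx'],float),np.array([d['k1'],0,0,0,0.]))[0][:,0]
def cloud(d):
    v,u=np.mgrid[0:480,0:640]; uv=np.c_[u.ravel(),v.ravel()]; return pts(d,uv).reshape(480,640,3)
def save(d,n): cv2.imwrite('pics/'+n,d['frame'][:,:,::-1])
E
python3 - <<'E'
from h import *
for n in('top','scene'):
    d=cam(n); save(d,n+'0.png'); print(n,-d['R'].T@d['t'],np.array(d['mtx']).round(1).tolist(),d['k1']); np.savez(n+'0.npz',c=cloud(d),f=d['frame'])
o=bot.get_obs();print(o)
E
```

```text
top [ 0.47646377 -0.06277207  1.04558569] [[437.6, 0.0, 315.4], [0.0, 437.6, 236.2], [0.0, 0.0, 1.0]] -0.06823165308839979
scene [ 1.26689486 -0.57879037  0.81370877] [[569.7, 0.0, 319.4], [0.0, 569.7, 247.7], [0.0, 0.0, 1.0]] -0.10292023073824276
{'t': 0.1, 'q': array([ 1.00688091,  0.47773525,  0.02237602,  1.55632644, -0.01148065,
        1.109317  , -0.08312948]), 'joint_vel': array([ 0.00011401, -0.00116435,  0.00074185, -0.0010228 ,  0.00163336,
        0.0004777 , -0.00157343]), 'joint_torque': array([ 5.28838325e-03, -5.97760856e+01,  1.61428783e+00, -2.81954080e+01,
        1.28572300e-02,  5.07191449e-03, -2.71413518e-05]), 'eef_pos': array([ 0.29686663, -0.60562774,  0.2304227 ]), 'tool_rot': array([ 0.60029734, -0.59977204,  0.37463349, -0.3735858 ]), 'contact_force': array([-0.10240935,  0.28087106, -0.22981027]), 'torque': array([-0.01373648,  0.00913917,  0.01375228]), 'gripper_width': 0.9994721340352911}
```

View pics/top0.png

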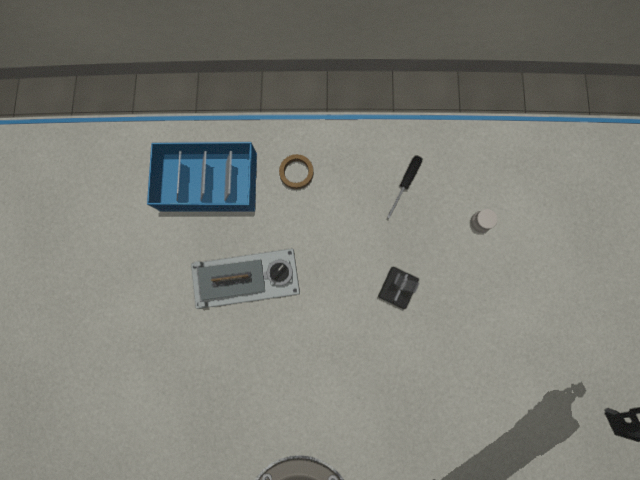

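View pics/scene0.png

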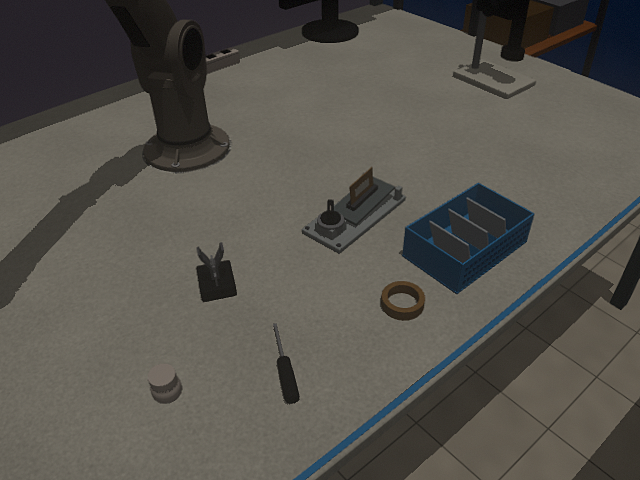

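The top view shows the stand at about (246,279) with the knob at (280,272) and the card at (231,279). The parking block and clip are at (399,287), tape (296,171), driver (405,187), jar (485,219) and basket (202,176). Image up is +x and image left is +y.

Run:
```python
from h import *
d=cam('top'); c=cloud(d); z=c[...,2]; f=d['frame']
def rect(mask,h,name):
    n,l,s,_=cv2.connectedComponentsWithStats(mask.astype(np.uint8)); i=1+s[1:,4].argmax()
    uv=np.argwhere(l==i)[:,::-1]
    p=plane(d,uv,h)[:,:2] if h is not None else c[uv[:,1],uv[:,0],:2]
    r=cv2.minAreaRect((p*1000).astype(np.float32)); print(name,len(uv),np.round(r[0],1),np.round(r[1],1),round(r[2],1),'mean',p.mean(0).round(4),'z',np.percentile(c[uv[:,1],uv[:,0],2],[5,50,95]).round(4))
def box(x0,x1,y0,y1):
    m=np.zeros(z.shape,bool);m[y0:y1,x0:x1]=1;return m
S=box(180,310,240,320);P=box(370,430,255,320)
hsv=cv2.cvtColor(f,cv2.COLOR_RGB2HSV)
rect(S&(z>.007)&(z<.03),None,'base')
rect(S&(z>.007),None,'base all')
rect(S&(hsv[...,1]>70)&(hsv[...,0]<25),None,'card')
rect(S&(z>.095),None,'card z')
rect(box(262,310,245,300)&(z>.055),None,'knob bar z')
rect(box(262,310,245,300)&(f.max(2)<75),None,'knob dark')
rect(P&(z>.02)&(z<.04),None,'park')
rect(P&(z>.02),None,'park all')
rect(P&(z>.06),None,'clip')
d2=cam('scene');
big=lambda d,x0,y0,x1,y1,k:cv2.resize(d['frame'][y0:y1,x0:x1,::-1],None,fx=k,fy=k,interpolation=cv2.INTER_CUBIC)
a=big(d,185,240,305,315,6.6); a=a[:300*2]; b=big(d,370,255,430,320,4)
A=np.zeros((600,800,3),np.uint8)
t=big(d,185,240,305,315,4);A[:300,:480]=t; t=big(d,370,260,430,315,5);A[:275,490:790]=t
t=big(d2,300,160,410,250,3);A[310:580,:330]=t; t=big(d2,180,230,250,305,3);A[310:535,400:610]=t
cv2.imwrite('pics/crop1.png',np.clip(A*1.5,0,255).astype(np.uint8))
```

```text
base 2298 [524.6 138.4] [110.3 249. ] 8.9 mean [0.5251 0.1173] z [0.0103 0.0139 0.0285]
base all 4789 [527.5 104.2] [126.5 325.3] 4.3 mean [0.5237 0.1325] z [0.0111 0.0309 0.067 ]
card 70 [524.  157.9] [ 7.5 83.3] 8.0 mean [0.5227 0.1578] z [0.0499 0.0963 0.1043]
card z 36 [523.5 145.5] [ 2.7 58.9] 8.8 mean [0.523  0.1474] z [0.0952 0.0995 0.1037]
knob bar z 162 [503.4   6.6] [143.   41.3] 52.7 mean [0.5374 0.0501] z [0.0558 0.0824 0.0853]
knob dark 270 [538.2  51.7] [41.  41.5] 0.3 mean [0.5366 0.0508] z [0.0508 0.0563 0.0848]
park 727 [ 506.5 -223.7] [68.9 78.6] 65.8 mean [ 0.5036 -0.218 ] z [0.0254 0.0291 0.0325]
park all 1036 [ 512. -167.] [200.1  91.9] 84.2 mean [ 0.5056 -0.2203] z [0.0258 0.0301 0.1049]
clip 258 [ 514.4 -226.8] [47.  25.8] 65.5 mean [ 0.513  -0.2292] z [0.0696 0.0879 0.1086]
```

View pics/crop1.png

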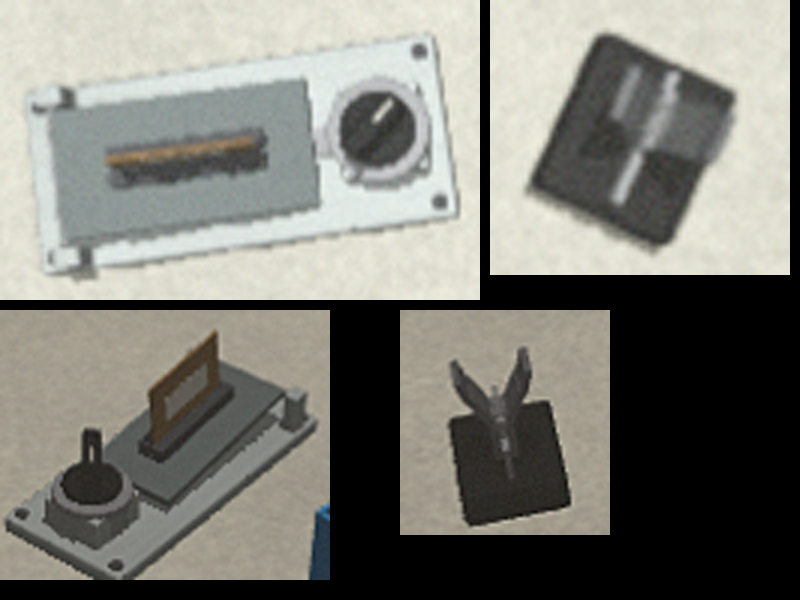

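Run:
```python
from h import *
def q(x,n):
    r=cv2.minAreaRect((x[:,:2]*1000).astype(np.float32));print(n,len(x),x.mean(0).round(4),np.round(r[0],1),np.round(r[1],1),round(r[2],1),'pca',np.degrees(np.arctan2(*np.linalg.svd(x[:,:2]-x[:,:2].mean(0))[2][0][::-1])).round(1))
for n in('top','scene'):
    c=np.load(n+'0.npz')['c'].reshape(-1,3)
    def near(x,y,r,z0,z1): return c[(np.hypot(c[:,0]-x,c[:,1]-y)<r)&(c[:,2]>z0)&(c[:,2]<z1)]
    q(near(.538,.051,.03,.075,.1),n+' bar'); q(near(.538,.051,.03,.04,.1),n+' knob'); q(near(.512,-.226,.045,.07,.12),n+' clip');q(near(.512,-.226,.045,.085,.12),n+' wings'); q(near(.522,.158,.06,.085,.12),n+' card')
    q(near(.507,-.224,.07,.024,.036),n+' parktop')
    w=near(.512,-.226,.045,.085,.12); u=(w[:,:2]-[.512,-.226])@[np.cos(np.radians(65.7)),np.sin(np.radians(65.7))]
    for s in (u>0,u<0): print(' wing',w[s].mean(0).round(4),s.sum())
from scipy.spatial.transform import Rotation as R
o=bot.get_obs()['tool_rot'];print(R.from_quat(o[[1,2,3,0]]).as_matrix().round(4))
```

```text
top bar 123 [0.5379 0.0515 0.0827] [538.1  52.1] [14.3 40.8] 48.7 pca 139.2
top knob 522 [0.5371 0.0501 0.0572] [538.1  51.7] [57.2 58.2] 43.3 pca 147.5
top clip 245 [ 0.5129 -0.2292  0.0895] [ 513.8 -226.9] [47.7 25.4] 68.2 pca -111.6
top wings 145 [ 0.5129 -0.2293  0.0985] [ 514.2 -227.2] [47.2 24.9] 66.2 pca 67.5
top card 64 [0.5221 0.155  0.098 ] [522.  156.3] [ 4.  80.2] 7.0 pca -82.5
top parktop 714 [ 0.5033 -0.2181  0.0292] [ 506.4 -223.6] [69.3 78.6] 66.0 pca 177.1
 wing [ 0.5206 -0.211   0.0993] 62
 wing [ 0.5071 -0.243   0.0979] 83
scene bar 102 [0.5432 0.046  0.0829] [540.9  47.8] [12.8 41.4] 49.1 pca -40.3
scene knob 446 [0.5459 0.0443 0.0593] [542.6  48. ] [58.7 47.7] 51.8 pca -123.6
scene clip 323 [ 0.5172 -0.2312  0.0897] [ 515.2 -230.3] [50.2 28.8] 64.2 pca -115.8
scene wings 193 [ 0.5171 -0.2311  0.0986] [ 514.7 -230. ] [50.3 28.5] 62.8 pca -115.4
scene card 172 [0.523  0.157  0.0949] [522.9 153.7] [ 6.6 84.8] 9.6 pca -80.9
scene parktop 849 [ 0.5146 -0.2295  0.0303] [ 509.2 -226.9] [69.2 81.7] 65.2 pca -27.4
 wing [ 0.5247 -0.2149  0.0988] 97
 wing [ 0.5094 -0.2474  0.0985] 96
[[ 4.401e-01 -6.000e-04  8.979e-01]
 [-8.979e-01  1.000e-03  4.401e-01]
 [-1.100e-03 -1.000e+00 -1.000e-04]]
```

The bar lies at about 139.5° in world, which puts the knob near -2.28 rad. The stand yaw is about 8.4°. Moving over the knob.

```bash
r='import'; python3 -m handwheel '1 -0.0284 0 0.0298 0;1 -0.0284 0 0.0298 0;1 -0.0284 0 0.0298 0;1 -0.0284 0 0.0298 0;1 -0.0284 0 0.0298 0;1 -0.0284 0 0.0298 0;1 -0.0284 0 0.0298 0;1 -0.0284 0 0.0298 0;1 -0.0284 0 0.0298 0;1 -0.0284 0 0.0298 0' 30
python3 -m handwheel '1 -0.0284 0 0.0298 0;1 -0.0284 0 0.0298 0;1 -0.0284 0 0.0298 0;1 -0.0284 0 0.0298 0;1 -0.0284 0 0.0298 0;1 -0.0284 0 0.0298 0;1 -0.0284 0 0.0298 0;1 0 0 0 -7;1 0 0 0 -7;1 0 0 0 -7'
python3 -m handwheel '1 0 0 0 -7;1 0 0 0 -7;1 0 0 0 -7;1 0 0 0 -7;1 0 0 0 -7;1 0 0 0 -7;1 0 0 0 -7;1 0 0 0 -7;1 0 0 0 -7;1 0 0 0 -7'
python3 -m handwheel '1 0 0.02 0 -7;1 0 0.02 0 -7;1 0 0.02 0 -7;1 0 0.02 0 -1.2;1 0 0 0 0;1 0 0 0 0;1 0 0 0 0;1 0 0 0 0;1 0 0 0 0;1 0 0 0 0'
cat >> h.py <<'E'
def rep():
    from scipy.spatial.transform import Rotation as R
    o=bot.get_obs(); M=R.from_quat(o['tool_rot'][[1,2,3,0]]).as_matrix()
    print('t',round(o['t'],2),'p',o['eef_pos'].round(4),'xang',np.degrees(np.arctan2(M[1,0],M[0,0])).round(2),'tilt',M[2].round(3),'q7',o['q'][6].round(2),'F',o['contact_force'].round(1),'T',o['torque'].round(2),'w',round(o['gripper_width'],3)); return o,M
def delta(M,p,t): print('tool dx dy dz',(M.T@(np.array(t)-p)).round(4))
E
python3 -c "
from h import *
o,M=rep(); delta(M,o['eef_pos'],[.539,.050,.061])"
```

```text
t: 1.03
eef_pos: [0.4399, -0.218, 0.2315]
tool_rot: [-0.6, 0.6, -0.374, 0.374]
contact_force: [0.8, 0.8, -0.1]
gripper_width: 0.999
t: 1.87
eef_pos: [0.5395, 0.0516, 0.231]
tool_rot: [-0.659, 0.659, -0.256, 0.256]
contact_force: [-0.4, -0.4, 0.7]
gripper_width: 0.999
t: 2.7
eef_pos: [0.5394, 0.0503, 0.2312]
tool_rot: [-0.687, 0.687, 0.168, -0.168]
contact_force: [-0.1, -0.2, -0.3]
gripper_width: 0.995
t: 3.53
eef_pos: [0.5401, 0.0505, 0.1523]
tool_rot: [-0.642, 0.643, 0.295, -0.294]
contact_force: [-0.0, 0.9, -1.0]
gripper_width: 1.0
t 3.53 p [0.5401 0.0505 0.1523] xang 49.3 tilt [ 0.001 -1.    -0.001] q7 0.35 F [-0.   0.9 -1. ] T [0.02 0.   0.01] w 1.0
tool dx dy dz [-0.0012  0.0913  0.0006]
```

```bash
python3 -m handwheel '1 0 0.02 0 0;1 0 0.02 0 0;1 0 0.02 0 0;1 0 0.02 0 0;1 0 0.011 0 0;1 0 0 0 0;-1 0 0 0 0;-1 0 0 0 0;-1 0 0 0 0;-1 0 0 0 0' 30
python3 -m handwheel '-1 0 0 0 0;-1 0 0 0 0;-1 0 0 0 0;-1 0 0 0 0;-1 0 0 0 0;-1 0 0 0 0;-1 0 0 0 0;-1 0 0 0 0;-1 0 0 0 0;-1 0 0 0 0'
python3 -c "
from h import *
rep()"
```

```text
t: 4.37
eef_pos: [0.5403, 0.0505, 0.0614]
tool_rot: [-0.642, 0.643, 0.296, -0.294]
contact_force: [0.3, 0.2, -0.1]
gripper_width: 0.456
t: 5.2
eef_pos: [0.5402, 0.0507, 0.061]
tool_rot: [-0.642, 0.643, 0.295, -0.295]
contact_force: [-0.4, 0.1, 5.5]
gripper_width: 0.155
t 5.2 p [0.5402 0.0507 0.061 ] xang 49.32 tilt [ 0.001 -1.    -0.001] q7 0.25 F [-0.4  0.1  5.5] T [ 0.02  0.1  -0.07] w 0.155
```

```bash
python3 -m handwheel '-1 0 0 0 5;-1 0 0 0 7;-1 0 0 0 7;-1 0 0 0 7;-1 0 0 0 7;-1 0 0 0 7;-1 0 0 0 7;-1 0 0 0 7;-1 0 0 0 7;-1 0 0 0 7'
python3 -m handwheel '-1 0 0 0 7;-1 0 0 0 7;-1 0 0 0 7;-1 0 0 0 7;-1 0 0 0 7;-1 0 0 0 7;-1 0 0 0 7;-1 0 0 0 7;-1 0 0 0 7;-1 0 0 0 0'
python3 -c "
from h import *
rep()"
```

```text
t: 6.03
eef_pos: [0.5394, 0.0505, 0.061]
tool_rot: [-0.697, 0.698, -0.117, 0.117]
contact_force: [-3.7, 0.4, 7.5]
gripper_width: 0.156
t: 6.87
eef_pos: [0.5388, 0.0511, 0.0609]
tool_rot: [-0.533, 0.534, -0.464, 0.464]
contact_force: [-3.7, 0.5, 10.3]
gripper_width: 0.155
t 6.87 p [0.5388 0.0511 0.0609] xang -82.01 tilt [-0.    -1.    -0.001] q7 -1.66 F [-3.7  0.5 10.3] T [ 0.28  0.86 -0.04] w 0.155
```

```bash
python3 -m handwheel '0 0 0 0 0;0 0 0 0 0;0 0 0 0 0;0 0 0 0 0;0 0 -0.02 0 0;0 0 -0.03 0 0;1 0 -0.03 0 0;1 0 -0.03 0 0;1 0 -0.03 0 0;1 0 -0.01 0 0'
python3 -m handwheel '1 0.039 0 -0.009 0;1 0.039 0 -0.009 0;1 0.039 0 -0.009 0;1 0.039 0 -0.009 0;1 0.039 0 -0.009 0;1 0.039 0 -0.009 0;1 0.039 0 -0.009 0;1 0 0 0 -7;1 0 0 0 -7;1 0 0 0 -7'
python3 -m handwheel '1 0 0 0 -7;1 0 0 0 -7;1 0 0 0 -7;1 0 0 0 -7;1 0 0 0 -7;1 0 0 0 -7;1 0 0 0 -7;1 0 0 0 -7;1 0 0 0 -7;1 0 0 0 -7'
python3 -m handwheel '1 0 0 0 -7;1 0 0 0 -7;1 0 0 0 -7;1 0 0 0 -7;1 0 0 0 -7;1 0 0 0 -7;1 0 0 0 -7;1 0 0 0 -7;1 0 0 0 -0.7;1 0 0 0 0'
python3 - <<'E'
from h import *
o,M=rep()
def q(x,n):
    r=cv2.minAreaRect((x[:,:2]*1000).astype(np.float32));print(n,len(x),x.mean(0).round(4),np.round(r[0],1),np.round(r[1],1),round(r[2],1))
A=np.zeros((560,800,3),np.uint8)
for n,k in(('top',0),('scene',1)):
    d=cam(n); c=cloud(d); y=np.radians(8.4); p=(c-[.5245,.138,0]).reshape(-1,3)
    if n=='scene': p=p-[.002,-.003,0]
    u=p[:,0]*np.cos(y)+p[:,1]*np.sin(y); v=-p[:,0]*np.sin(y)+p[:,1]*np.cos(y); z=p[:,2]
    m=(abs(u)>.016)&(abs(u)<.032)&(v>-.04)&(v<.085)&(z>.02)&(z<.07)
    print(n,'platform tilt slope z vs v',np.polyfit(v[m],z[m],1).round(4),m.sum())
    C=c.reshape(-1,3); 
    q(C[(abs(u)<.03)&(abs(v-.025)<.05)&(z>.095)],'card'); b=(np.hypot(u,v+.088)<.03)&(z>.075); q(C[b],'bar')
    f=d['frame'][:,:,::-1]
    x0,y0,x1,y1=((180,240,310,320),(290,150,420,255))[k]
    t=cv2.resize(f[y0:y1,x0:x1],None,fx=3,fy=3,interpolation=cv2.INTER_CUBIC);A[:t.shape[0],k*400:k*400+t.shape[1]]=t
cv2.imwrite('pics/lev.png',np.clip(A[:330]*1.5,0,255).astype(np.uint8))
E
```

```text
t: 7.7
eef_pos: [0.5416, 0.0505, 0.2147]
tool_rot: [0.537, -0.533, 0.461, -0.464]
contact_force: [0.5, -0.1, -0.3]
gripper_width: 0.993
t: 8.53
eef_pos: [0.5159, -0.2299, 0.2095]
tool_rot: [-0.611, 0.611, -0.356, 0.356]
contact_force: [-0.1, 0.6, -0.5]
gripper_width: 0.999
t: 9.37
eef_pos: [0.5162, -0.2289, 0.2096]
tool_rot: [0.705, -0.704, -0.059, 0.06]
contact_force: [0.1, -0.3, 0.1]
gripper_width: 1.001
t: 10.2
eef_pos: [0.5163, -0.229, 0.2097]
tool_rot: [0.594, -0.593, -0.384, 0.384]
contact_force: [0.9, 0.2, 0.3]
gripper_width: 1.0
t 10.2 p [ 0.5163 -0.229   0.2097] xang 65.84 tilt [ 0.    -1.     0.001] q7 1.33 F [0.9 0.2 0.3] T [-0.03  0.05  0.  ] w 1.0
top platform tilt slope z vs v [0.0054 0.0477] 748
card 67 [0.5211 0.1635 0.1083] [521.2 163.1] [ 3.8 78.7] 7.2
bar 121 [0.538  0.0514 0.0832] [538.5  51.9] [41.  13.8] 7.7
scene platform tilt slope z vs v [0.0016 0.0489] 338
card 178 [0.5226 0.1601 0.1052] [522.8 160.8] [ 6.9 82.4] 7.9
bar 134 [0.5427 0.0477 0.0822] [540.5  48.9] [42.8 16.5] 6.6
```

View pics/lev.png

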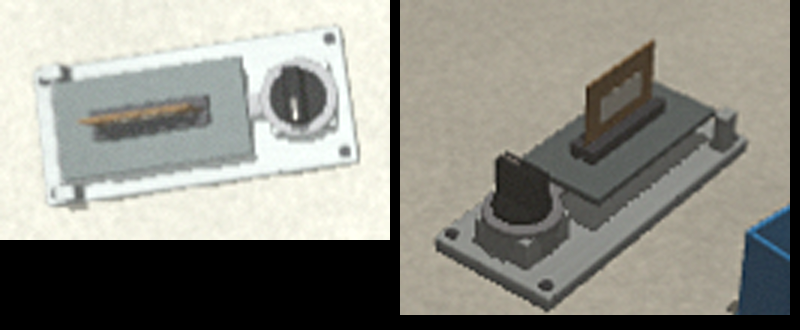

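The platform is level: its fitted slope is at most 0.005, and the grip bar lies along the stand's x. Next the clip.

```bash
python3 -m handwheel '1 0 0.02 0.002 0;1 0 0.02 0 0;1 0 0.02 0 0;1 0 0.02 0 0;1 0 0.02 0 0;1 0 0.018 0 0;1 0 0.009 0 0;1 0 0 0 0;1 0 0 0 0;1 0 0 0 0' 20
python3 -c "
from h import *
o,M=rep()
d=cam('scene'); x0,y0=150,170; t=cv2.resize(d['frame'][y0:y0+150,x0:x0+150,::-1],None,fx=4,fy=4,interpolation=cv2.INTER_CUBIC)
cv2.imwrite('pics/clip1.png',np.clip(t*1.5,0,255).astype(np.uint8))"
```

```text
t: 11.13
eef_pos: [0.5157, -0.2283, 0.0844]
tool_rot: [-0.593, 0.594, 0.385, -0.385]
contact_force: [-0.4, 0.3, -0.3]
gripper_width: 1.0
t 11.13 p [ 0.5157 -0.2283  0.0844] xang 65.98 tilt [ 0.    -1.    -0.002] q7 1.26 F [-0.4  0.3 -0.3] T [ 0.01 -0.   -0.01] w 1.0
```

View pics/clip1.png

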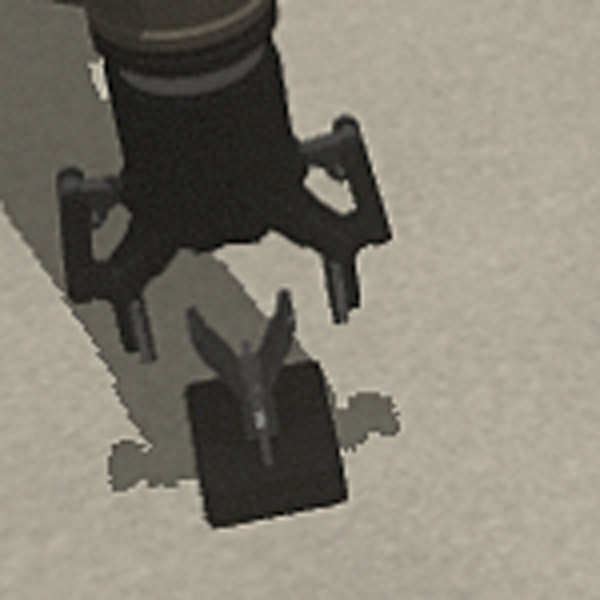

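The fingers straddle the wings and look centred: the tips are at (148,358) and (342,320), the wing tops at (190,310) and (287,292). Squeezing.

```bash
python3 -m handwheel '0.3 0 0 0 0;0.3 0 0 0 0;0.1 0 0 0 0;0.1 0 0 0 0;-1 0 0 0 0;-1 0 0 0 0;-1 0 0 0 0;-1 0 0 0 0;-1 0 0 0 0;-1 0 0 0 0' 20
python3 -m handwheel '-1 0 0 0 0;-1 0 0 0 0;-1 0 0 0 0;-1 0 0 0 0;-1 0 0 0 0;-1 0 0 0 0;-1 0 0 0 0;-1 0 0 0 0;-1 0 0 0 0;-1 0 0 0 0'
python3 -c "
from h import *
o,M=rep()
d=cam('scene'); x0,y0=150,170; t=cv2.resize(d['frame'][y0:y0+150,x0:x0+150,::-1],None,fx=4,fy=4,interpolation=cv2.INTER_CUBIC)
cv2.imwrite('pics/clip2.png',np.clip(t*1.5,0,255).astype(np.uint8))"
```

```text
t: 12.02
eef_pos: [0.5153, -0.2281, 0.0838]
tool_rot: [-0.593, 0.593, 0.385, -0.385]
contact_force: [-0.7, 0.3, 6.2]
gripper_width: 0.295
t: 12.85
eef_pos: [0.5153, -0.2282, 0.0838]
tool_rot: [-0.593, 0.593, 0.385, -0.385]
contact_force: [-0.9, 0.7, 5.1]
gripper_width: 0.297
t 12.85 p [ 0.5153 -0.2282  0.0838] xang 66.02 tilt [ 0.    -1.    -0.001] q7 1.26 F [-0.9  0.7  5.1] T [0.03 0.1  0.  ] w 0.297
```

View pics/clip2.png

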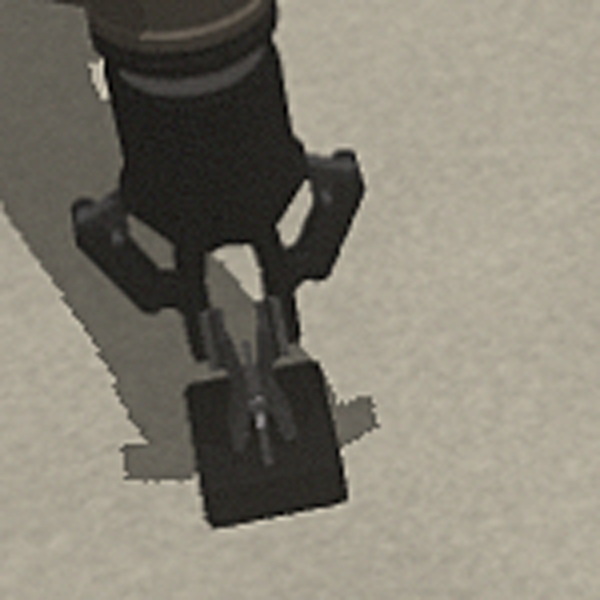

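The wings are pressed parallel (width 25 mm) and the jaws gape at about (240,440) and (290,430) around the fin. Lifting and checking the clip.

```bash
python3 -m handwheel '-1 0 -0.005 0 0;-1 0 -0.01 0 0;-1 0 -0.015 0 0;-1 0 -0.02 0 0;-1 0 -0.02 0 0;-1 0 -0.02 0 0;-1 0 -0.02 0 0;-1 0 -0.01 0 0;-1 0 0 0 0;-1 0 0 0 0'
python3 - <<'E'
from h import *
o,M=rep(); p=o['eef_pos']
d=cam('scene'); c=cloud(d).reshape(-1,3)
# points below fingertips in tool coords
q=(c-p)@M; m=(abs(q[:,0])<.03)&(abs(q[:,2])<.03)&(q[:,1]>.002)&(q[:,1]<.08); q=q[m]
print(len(q),'below tip max',np.percentile(q[:,1],[90,97,100]).round(4),'x',np.percentile(q[q[:,1]>.03,0],[2,50,98]).round(4),'z',np.percentile(q[:,2],[2,50,98]).round(4))
t_=proj(d,p)[0].astype(int); x0,y0=t_-[70,75]
t=cv2.resize(d['frame'][y0:y0+150,x0:x0+150,::-1],None,fx=4,fy=4,interpolation=cv2.INTER_CUBIC)
for k in(.0,.02,.04,.06):
    g=(proj(d,p+M@[0,k,0])[0]-[x0,y0])*4; cv2.circle(t,tuple(int(v) for v in g),3,(0,0,255),-1); print(k,g.round())
cv2.imwrite('pics/clip3.png',np.clip(t*1.5,0,255).astype(np.uint8))
E
```

```text
t: 13.73
eef_pos: [0.5147, -0.2281, 0.2034]
tool_rot: [-0.593, 0.593, 0.385, -0.385]
contact_force: [0.1, -0.1, -1.0]
gripper_width: 0.296
t 13.73 p [ 0.5147 -0.2281  0.2034] xang 66.01 tilt [-0.    -1.    -0.001] q7 1.33 F [ 0.1 -0.1 -1. ] T [ 0.04 -0.05 -0.01] w 0.296
263 below tip max [0.0446 0.0489 0.0521] x [-0.0175 -0.0094  0.0138] z [-0.0139 -0.01    0.0125]
0.0 [283. 300.]
0.02 [289. 336.]
0.04 [296. 370.]
0.06 [302. 404.]
```

View pics/clip3.png

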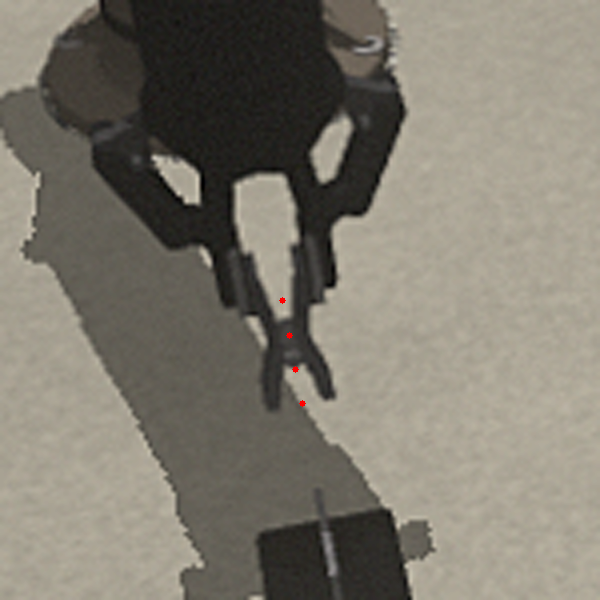

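The clip is held gaping, with its pin about 20 mm below the TCP and centred between the fingers. Carrying it high towards the card, then turning.

```bash
python3 -m handwheel '-1 0.0257 -0.005 0.0109 0;-1 0.0257 -0.005 0.0109 0;-1 0.0257 -0.005 0.0109 0;-1 0.0257 -0.005 0.0109 0;-1 0.0257 0 0.0109 0;-1 0.0257 0 0.0109 0;-1 0.0257 0 0.0109 0;-1 0.0257 0 0.0109 0;-1 0.0257 0 0.0109 0;-1 0.0257 0 0.0109 0'
python3 -m handwheel '-1 0.0257 0 0.0109 0;-1 0.0257 0 0.0109 0;-1 0.0257 0 0.0109 0;-1 0.0257 0 0.0109 0;-1 0 0 0 5;-1 0 0 0 5;-1 0 0 0 5;-1 0 0 0 5;-1 0 0 0 5;-1 0 0 0 5'
python3 -m handwheel '-1 0 0 0 5;-1 0 0 0 5;-1 0 0 0 5;-1 0 0 0 5;-1 0 0 0 5;-1 0 0 0 2.8;-1 0 0 0 0;-1 0 0 0 0;-1 0 0 0 0;-1 0 0 0 0'
python3 - <<'E'
from h import *
o,M=rep(); p=o['eef_pos']; delta(M,p,[.5215,.1625,.147])
d=cam('scene'); c=cloud(d).reshape(-1,3)
q=(c-p)@M; m=(abs(q[:,0])<.03)&(abs(q[:,2])<.03)&(q[:,1]>.002)&(q[:,1]<.065); q=q[m]
lo=q[q[:,1]>.03]
print(len(q),'max',np.percentile(q[:,1],[90,97,100]).round(4),'x',np.percentile(lo[:,0],[2,50,98]).round(4),'z',np.percentile(q[:,2],[2,50,98]).round(4))
cc=c[(abs(c[:,0]-.522)<.03)&(abs(c[:,1]-.162)<.05)&(c[:,2]>.09)&(c[:,2]<.12)]; cq=(cc-p)@M; print('card in tool x,z',np.percentile(cq[:,0],[5,50,95]).round(4),np.percentile(cq[:,2],[2,98]).round(4),'top',np.percentile(cc[:,2],98).round(4))
x0,y0=290,90
t=cv2.resize(d['frame'][y0:y0+150,x0:x0+150,::-1],None,fx=4,fy=4,interpolation=cv2.INTER_CUBIC)
cv2.imwrite('pics/card1.png',np.clip(t*1.5,0,255).astype(np.uint8))
E
```

```text
t: 14.62
eef_pos: [0.5186, 0.0522, 0.2217]
tool_rot: [0.593, -0.593, -0.384, 0.386]
contact_force: [1.0, 0.4, -0.3]
gripper_width: 0.295
t: 15.45
eef_pos: [0.5207, 0.1624, 0.2215]
tool_rot: [0.673, -0.673, -0.216, 0.218]
contact_force: [0.4, 0.1, -0.1]
gripper_width: 0.298
t: 16.28
eef_pos: [0.5214, 0.1626, 0.2228]
tool_rot: [-0.705, 0.705, 0.051, -0.051]
contact_force: [-0.5, -0.8, -1.2]
gripper_width: 0.298
t 16.28 p [0.5214 0.1626 0.2228] xang 8.28 tilt [-0.001 -1.    -0.   ] q7 -0.39 F [-0.5 -0.8 -1.2] T [0.   0.03 0.01] w 0.298
tool dx dy dz [ 0.0001  0.0758 -0.0001]
308 max [0.0467 0.0504 0.0518] x [-0.0124  0.0112  0.0171] z [-0.0157 -0.0074  0.0108]
card in tool x,z [-0.0013  0.0009  0.0035] [-0.0405  0.0379] top 0.1142
```

View pics/card1.png

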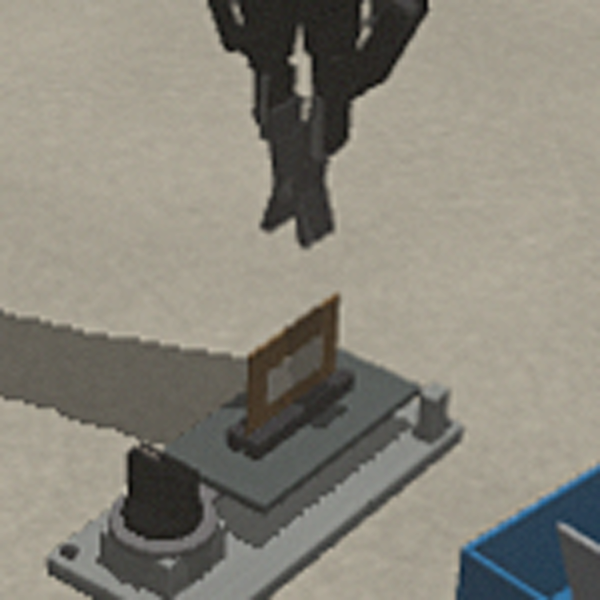

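Above the card, the jaws (outer faces -12 to +17 mm) and the card (about 0 to +1 mm) agree within about 2 mm in the same view. I'll shift 1 mm and descend slowly.

```bash
python3 -m handwheel '-1 -0.001 0.008 0 0;-1 0 0.008 0 0;-1 0 0.008 0 0;-1 0 0.008 0 0;-1 0 0.006 0 0;-1 0 0.006 0 0;-1 0 0.006 0 0;-1 0 0.006 0 0;-1 0 0 0 0;-1 0 0 0 0'
python3 -m handwheel '-1 0 0.004 0 0;-1 0 0.004 0 0;-1 0 0.004 0 0;-1 0 0.004 0 0;-1 0 0.003 0 0;-1 0 0.001 0 0;-1 0 0 0 0;-1 0 0 0 0;-1 0 0 0 0;-1 0 0 0 0'
python3 - <<'E'
from h import *
o,M=rep(); p=o['eef_pos']
d=cam('scene'); c=cloud(d).reshape(-1,3); f=d['frame'].reshape(-1,3).astype(int)
q=(c-p)@M; br=(f[:,0]-f[:,2])>25
a=q[br&(abs(q[:,0])<.02)&(abs(q[:,2])<.05)&(q[:,1]>.02)&(q[:,1]<.07)]; print('card x',np.percentile(a[:,0],[5,50,95]).round(4),'top below TCP',np.percentile(a[:,1],2).round(4))
j=q[~br&(abs(q[:,0])<.03)&(abs(q[:,2])<.016)&(q[:,1]>.03)&(q[:,1]<.052)]; print('jaw x',np.percentile(j[:,0],[2,25,50,75,98]).round(4))
x0,y0=310,130
A=np.zeros((520,800,3),np.uint8)
t=cv2.resize(d['frame'][y0:y0+110,x0:x0+100,::-1],None,fx=4.7,fy=4.7,interpolation=cv2.INTER_CUBIC); A[:t.shape[0],:t.shape[1]]=t
d=cam('top'); t=cv2.resize(d['frame'][230:320,180:290,::-1],None,fx=2.9,fy=2.9); A[:t.shape[0],475:475+t.shape[1]]=t
cv2.imwrite('pics/card2.png',np.clip(A*1.5,0,255).astype(np.uint8))
E
```

```text
t: 17.17
eef_pos: [0.5205, 0.1625, 0.167]
tool_rot: [-0.705, 0.705, 0.05, -0.051]
contact_force: [0.3, -0.0, -1.0]
gripper_width: 0.297
t: 18.0
eef_pos: [0.5208, 0.1626, 0.1475]
tool_rot: [0.705, -0.705, -0.051, 0.05]
contact_force: [0.2, -0.0, -0.2]
gripper_width: 0.297
t 18.0 p [0.5208 0.1626 0.1475] xang 8.21 tilt [ 0. -1.  0.] q7 -0.43 F [ 0.2 -0.  -0.2] T [-0.    0.   -0.01] w 0.297
card x [-0.0019  0.0013  0.0034] top below TCP 0.0328
jaw x [-0.0137  0.0004  0.0099  0.0125  0.0156]
```

View pics/card2.png

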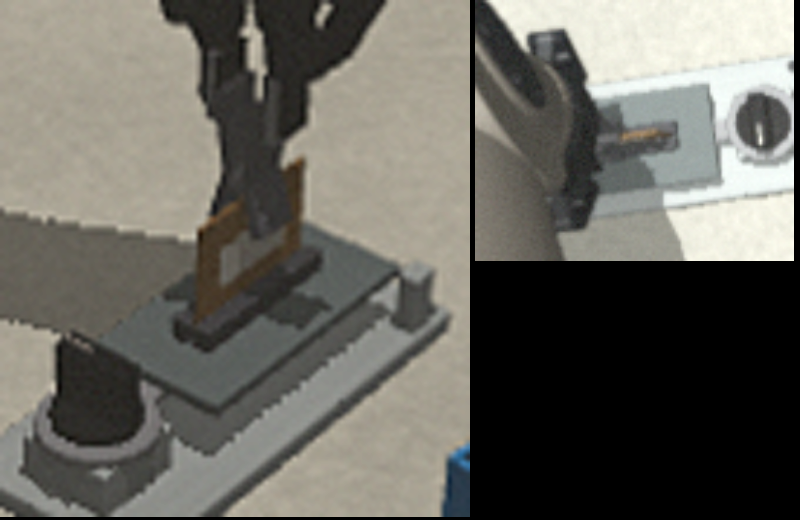

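The near jaw overlaps the card face around (265,220) and the far jaw is behind it near (215,200). The card top is about 34 mm below the TCP and the jaw ends about 50 mm below. The wrist force is near zero, so I'm handing in.

```bash
python3 -c "
from h import *
bot.hand_in()"
```

```text
the job is handed in; nothing more can be done
```

I turned the knob about 131° clockwise to level the platform. I then squeezed the clip fully open, lifted it off its fin and handed in while holding it gaping astride the middle of the card's top edge. No verdict was reported.

**Last checks:**
- **Platform:** the fitted slope was 0.005 in the top view and 0.002 in the scene view, against the 0.025 rad limit. I measured this before fetching the clip and did not repeat it afterwards.
- **Clip opening:** the fingers held a gap of about 25 mm, which is the clip's stop.
- **Clip position:** the jaw ends are about 15 mm below the card's edge, with outer faces at -14 and +16 mm and the card between 0 and +1 mm. The pin is at roughly 0.127 m, above the required 0.1 m.
- **Contact:** the wrist force just before hand-in was about 0.3 N, so there was no sign of the clip touching the card or stand. That reading varies by up to about 1 N even in free air, so it cannot prove the 0.2 N limit.
- **Bystanders:** I kept the path clear of the jar, tape, screwdriver and basket, but I did not measure them again at the end.
- **Time:** the robot's clock read about 18 s, against the 67 s limit.

**Disagreement:** the two cameras differed by about 2–3 mm in position, so I used values between them and then checked jaws against card within one view.

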